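Sweep the planet gears into the parts pan

TASK

Sweep the three loose planet gears across the bench into the yellow three-sided parts pan through its open side, pushing them with the fingertips, never picking them up, until each lies flat on the pan floor wholly inside the mouth. Leave the bearing, the black clamp ring and the upright shaft where they stand.

Things in the scene. Friction and masses are not known exactly. Their poses are not given: they have to be found in the camera images.
- planet_gear_1: one of two like small gears: steel planet gear with a brass bush in its bore, 26 mm across the teeth, 16 mm thick, 45 g nominal, lying flat and loose on the bench; origin at the centre of its underside, z up
- planet_gear_2: the other of two like small gears: steel planet gear with a brass bush in its bore, 26 mm across the teeth, 16 mm thick, 45 g nominal, lying flat and loose on the bench; origin at the centre of its underside, z up
- planet_gear_5: the larger, plain grey planet gear, 33 mm across the teeth, 14 mm thick, 45 g nominal, lying flat and loose on the bench; origin at the centre of its underside, z up
- parts_pan: yellow sheet-metal pan fixed to the bench, inside 120 mm deep (x) by 170 mm wide (y), three walls 4 mm thick, 33 mm high. Open side towards its own -x, no sill: floor level with the bench. Origin on the floor, centre of the inside: mouth line x = -0.060, back wall x = +0.060, side walls y = -0.085 and +0.085; z up. The mouth looks to the robot's left (+-20 degrees), the gears lie before it
- bearing_3: white-and-black sealed ball bearing, 52 mm across, 12 mm thick, loose on the bench beyond the gears (on the side away from the pan), to be left alone; origin at the centre of its underside
- clamp_ring: black clamp ring, 68 mm across, 16 mm thick, loose on the bench beyond the gears (on the side away from the pan), to be left alone; origin at the centre of its underside
- sun_shaft: grey steel shaft standing upright on its small gear, 16 mm across and 61 mm tall, easily tipped, loose on the bench just outside the pan's side wall that is farther from the robot (the pan's +y side); to be left alone; origin at the centre of its underside, z up

How it is judged:
At the end, for the whole second after the job is handed in: All three gears lie at rest and flat (within 0.2 rad, underside less than 6 mm above the bench) in the pan, wholly inside its mouth line to within 1 mm and between its walls; the bearing, clamp ring and upright shaft are within 15 mm of where they stood and the shaft stands upright (x of planet_gear_1 in the frame of parts_pan between -0.048 and 0.06 m and y of planet_gear_1 in the frame of parts_pan between -0.085 and 0.085 m and height (world z) of each of planet_gear_1, planet_gear_2, planet_gear_5 below 0.006 m and angle between each of planet_gear_1, planet_gear_2, planet_gear_5, sun_shaft's own z axis and vertical below 0.2 rad and linear speed of each of planet_gear_1, planet_gear_2, planet_gear_5 below 0.02 m/s and x of planet_gear_2 in the frame of parts_pan between -0.048 and 0.06 m and y of planet_gear_2 in the frame of parts_pan between -0.085 and 0.085 m and x of planet_gear_5 in the frame of parts_pan between -0.0445 and 0.06 m and y of planet_gear_5 in the frame of parts_pan between -0.085 and 0.085 m and distance of each of bearing_3, clamp_ring, sun_shaft from where it was at the start of the episode below 0.015 m); the robot touches nothing.
It fails at once if a gear was lifted: its underside centre came more than 15 mm above the bench (height (world z) of any of planet_gear_1, planet_gear_2, planet_gear_5 above 0.015 m).
It fails at once if the bearing, the clamp ring or the upright shaft was moved more than 15 mm (distance of any of bearing_3, clamp_ring, sun_shaft from where it was at the start of the episode above 0.015 m).
It fails at once if the upright shaft was tipped (angle between sun_shaft's own z axis and vertical above 0.4 rad).
It also fails if it takes over 72 s, if anything falls off the work surface, if the arm or the gripper's body presses on something with over 40 N, if the wrist force passes 120 N, or if a joint passes its speed limit or range.

ROBOT

A 6-joint arm with a two-finger parallel gripper is mounted at the origin on the work surface; the furniture and walls round the work are solid. World frame = base frame: x ahead of the robot, y to its left, z up, the work surface at z = 0. Lengths are in m, angles in rad, forces in N, time in s.
With the tool pointing down it reaches from about 0.25 to 0.8 m from the base axis. Payload 8.5 kg.
Tool frame: the origin (TCP) lies on the mounting face of the last link; the fingertips stand 173 mm ahead of it and the grasp point (between the pads) lies 155 mm ahead of it; z points along the fingers, y is the line along which they close (so a half turn about z gives the same grasp; the last joint's range is limited). The gripper opens to 85 mm and grips with 20 to 120 N. Pads are 22 mm wide; open, the fingers measure 114 mm over their backs; the gripper's body (76 mm by 85 mm) begins 54 mm behind the grasp point. The pads swing forward as they close: fully open they stand 13 mm farther back than shut.
Start: joints at [1.287, 0.238, -0.013, 1.319, 0, 1.571], TCP at [0.147, 0.504, 0.405] pointing down, gripper open.
Joint ranges: [-2.66, 2.66], [-1.03, 1.9], [-1.14, 1.46], [-1.82, 2.27], [-1.45, 1.34], [-3.14, 3.14]. Speed limits (rad/s): [2.22, 2.22, 2.79, 3.14, 3.14, 3.14].

INTERFACE

Orientations are given as a unit quaternion [x, y, z, w].
In Python, from rig import r gives the robot as it stands.
- The arm moves only by the tool send_rows, never from a script. Its argument "plan" is a list of rows, each an object with "translation": the shift along the tool's x, y, z in mm, a list of three; "spin": the turn about the tool's z in rad; "hand": the opening, from 0 (shut) to 1 (fully open). In form: [{"translation": [dx, dy, dz], "spin": spin, "hand": hand}, ...]. A call has 1 to 20 rows; each row is the pose to reach, as a shift and turn from the pose commanded when the call began, along the tool's axes at that moment; what a row does not reach only later rows make up. A row lasts 1/12 s, in which the tool goes at most 41.7 mm and 7.16 degrees, less where a joint would pass 70% of its speed; a pose out of reach is approached as far as the arm can. A call with a gripper value outside its range is refused whole. The fingers move at their own pace and stop on an object; the grip force is fixed at half the most. Time passes only in rows, so rows that repeat a pose let the fingers close. It gives the time, the measured TCP pose, the force, the opening and the grip force at its end, in the units of the state.
- r.get_state(): the state, without advancing time (a new reading comes with each control period).
- r.snapshot(name): name is "scene" or "side" or "wrist"; returns a dict with "color" (480x640x3 uint8, red, green, blue), "camera_matrix" (3x3 intrinsics, pixels), "k1" (the pictures are not rectified: a ray, as slopes to the right and down, at radius r is drawn at 1 + k1 r^2 times it, then the intrinsics apply), "R" (3x3) and "t" (3): a world point X has camera coordinates R X + t. Camera axes: x right, y down, z forward; pixel columns grow to the right and rows downward; lengths in m; the calibration is good to about 2 mm. A picture is of the moment at which its call begins. There is no depth.
- r.job_done(): hands the job in; it is judged then, once.
The state is a dict: "t": time; "joint_pos": joint angles; "joint_velocities": joint speeds; "joint_efforts": joint torques, N m; "eef_pos": TCP position; "tcp_rot": TCP orientation; "ft_force": force on the tool from outside, world axes, zero at the start; "ft_torque": the same for the moment, N m; "finger_gap": finger opening in m; "grip_force": force on a finger pad.
Only numpy, scipy, OpenCV 4.12 (cv2) and the standard library are available. Lean on these libraries where they do the work, as an engineer would, in place of code of your own. Each camera call takes 0.05 s, during which the arm holds its last target. There are 200 camera calls.

## Working session

There is one attempt and no reset: what is moved stays moved. The work goes in short steps, Python scripts to look and compute and a tool call to move; the robot and the scene stay as the last step left them, time stands still between calls to the robot, and variables do not carry over. Pictures are saved under pics/ and viewed, at most 10 in all, crops included, and the job is handed in when it is done.

Besides the shell and the picture viewer there is one more tool, called as a command line: name --argument value ..., lists and objects as JSON in quotes. send_rows: Moves the arm, as the interface text tells. Its arguments: {"type":"object","properties":{"plan":{"type":"array","items":{"type":"object","properties":{"translation":{"type":"array","items":{"type":"number"}},"spin":{"type":"number"},"hand":{"type":"number"}}}}},"required":["plan"]}

```bash
mkdir -p pics
cat > h.py <<'E'
import numpy as np,cv2
from rig import r
def snap(cam,f):
    s=r.snapshot(cam); cv2.imwrite(f,s["color"][:,:,::-1]); return s
def px2w(s,px,z):
    K=s["camera_matrix"];d=(np.array(px,float)-[K[0][2],K[1][2]])/[K[0][0],K[1][1]]
    u=d.copy()
    for _ in range(20): u=d/(1+s["k1"]*(u@u))
    R=np.array(s["R"]);t=np.array(s["t"]);c=-R.T@t;v=R.T@np.array([u[0],u[1],1])
    return c+v*(z-c[2])/v[2]
E
python3 - <<'E'
from h import *
import pickle
d={c:snap(c,f"pics/{c}0.png") for c in("scene","side")}
pickle.dump(d,open("s0.pkl","wb"))
s=r.get_state();print(s["eef_pos"],s["tcp_rot"],s["t"],s["finger_gap"])
for c in d:print(c,-np.array(d[c]["R"]).T@np.array(d[c]["t"]))
E
```

```text
[0.14695483 0.50388514 0.40413168] [ 1.41415253e-01  9.89950158e-01 -6.32984019e-04 -9.84081947e-05] 0.1 0.08532694691206179
scene [-0.18718199 -0.40094086  0.46839791]
side [0.48624924 0.85343352 0.75427575]
```

View pics/scene0.png

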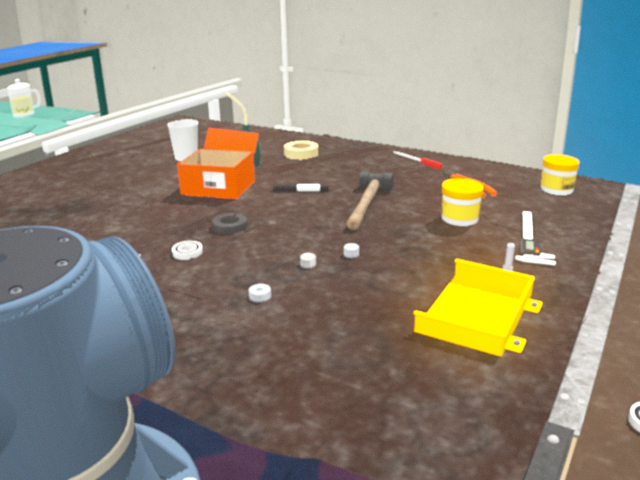

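View pics/side0.png

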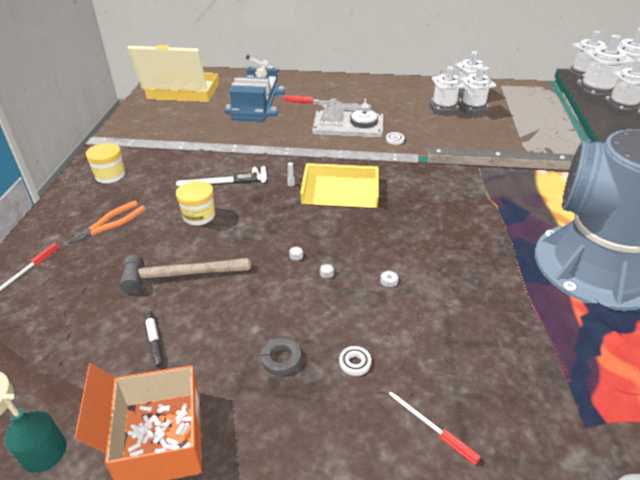

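The side view shows the gears at (296,254), (327,271) and the large one at (389,279). The pan spans about (302..380, 166..206), the shaft is at (291,175), the ring at (281,357) and the bearing at (355,361).

Run:
```python
from h import *
import pickle
d=pickle.load(open("s0.pkl","rb"))
for n,a,b,z in [("gA",(296,254),(351,251),.008),("gB",(327,271),(308,261),.008),("g5",(389,279),(260,293),.007),("bear",(355,361),(187,250),.006),("ring",(281,357),(229,224),.008)]:
    print(n,px2w(d["side"],a,z).round(3),px2w(d["scene"],b,z).round(3))
print("shaft base side",px2w(d["side"],(291,184),0).round(3), "top",px2w(d["side"],(291,164),.061).round(3),px2w(d["scene"],(510,246),.061).round(3))
im=d["side"]["color"][150:215,285:395];cv2.imwrite("pics/pan.png",cv2.resize(im[:,:,::-1],None,fx=7,fy=7,interpolation=cv2.INTER_CUBIC))
```

```text
gA [0.618 0.038 0.008] [0.62  0.036 0.008]
gB [0.549 0.082 0.008] [0.552 0.081 0.008]
g5 [0.425 0.091 0.007] [0.427 0.09  0.007]
bear [0.482 0.294 0.006] [0.485 0.295 0.006]
ring [0.608 0.3   0.008] [0.608 0.299 0.008]
shaft base side [ 0.667 -0.226  0.   ] top [ 0.664 -0.222  0.061] [ 0.664 -0.226  0.061]
```

View pics/pan.png

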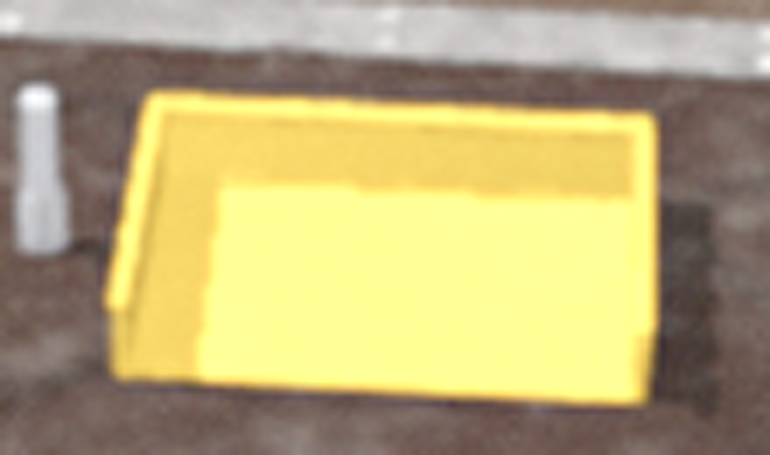

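The crop shows the pan's rim: front-left bottom (115,380), front-right bottom (648,403), and back top corners (150,92) and (656,115).

Run:
```python
from h import *
import pickle
d=pickle.load(open("s0.pkl","rb"))["side"]
p=lambda x,y,z:px2w(d,(285+x/7-.4,150+y/7-.4),z)
FL,FR,BL,BR=p(115,380,0),p(648,403,0),p(150,92,.033),p(656,115,.033)
print(FL,FR,BL,BR,p(108,303,.033),p(655,325,.033))
e=(FL-FR)[:2];f=(BL-BR)[:2];print(np.hypot(*e),np.hypot(*f),np.arctan2(e[1],e[0]),np.arctan2(f[1],f[0]))
print("depth",((BL+BR)/2-(FL+FR)/2)[:2],"ctr front",((FL+FR)/2)[:2])
s=d
from scipy.spatial.transform import Rotation as Ro
print(Ro.from_quat(r.get_state()["tcp_rot"]).as_matrix().round(3))
```

```text
[ 0.63128963 -0.14672926  0.        ] [ 0.45229511 -0.1525206   0.        ] [ 0.63456413 -0.27480507  0.033     ] [ 0.45430755 -0.2783484   0.033     ] [ 0.63271667 -0.14494819  0.033     ] [ 0.45233302 -0.15130941  0.033     ]
0.17908818392511494 0.1802914088972352 0.03234356162572215 0.019654586513194794
depth [ 0.00264347 -0.12695181] ctr front [ 0.54179237 -0.14962493]
[[-0.96   0.28  -0.   ]
 [ 0.28   0.96  -0.001]
 [ 0.    -0.001 -1.   ]]
```

send_rows --plan '[{"translation":[-563,-246,124],"spin":1.287,"hand":0.2},{"translation":[-563,-246,124],"spin":1.287,"hand":0.2},{"translation":[-563,-246,124],"spin":1.287,"hand":0.2},{"translation":[-563,-246,124],"spin":1.287,"hand":0.2},{"translation":[-563,-246,124],"spin":1.287,"hand":0.2},{"translation":[-563,-246,124],"spin":1.287,"hand":0.2},{"translation":[-563,-246,124],"spin":1.287,"hand":0.2},{"translation":[-563,-246,124],"spin":1.287,"hand":0.2},{"translation":[-563,-246,124],"spin":1.287,"hand":0.2},{"translation":[-563,-246,124],"spin":1.287,"hand":0.2},{"translation":[-563,-246,124],"spin":1.287,"hand":0.2},{"translation":[-563,-246,124],"spin":1.287,"hand":0.2},{"translation":[-563,-246,124],"spin":1.287,"hand":0.2},{"translation":[-563,-246,124],"spin":1.287,"hand":0.2},{"translation":[-563,-246,124],"spin":1.287,"hand":0.2},{"translation":[-563,-246,124],"spin":1.287,"hand":0.2},{"translation":[-563,-246,124],"spin":1.287,"hand":0.2},{"translation":[-563,-246,124],"spin":1.287,"hand":0.2},{"translation":[-563,-246,124],"spin":1.287,"hand":0.2},{"translation":[-563,-246,124],"spin":1.287,"hand":0.2}]'

```text
t: 1.77
eef_pos: [0.6178, 0.1112, 0.2812]
tcp_rot: [0.707, 0.708, 0.0, 0.0]
ft_force: [-0.0, 0.4, -0.1]
finger_gap: 0.0173
grip_force: 0.0
```

send_rows --plan '[{"translation":[0,1,40],"spin":0,"hand":0.2},{"translation":[0,1,70],"spin":0,"hand":0.2},{"translation":[0,1,85],"spin":0,"hand":0.2},{"translation":[0,1,93],"spin":0,"hand":0.2},{"translation":[0,1,98],"spin":0,"hand":0.2},{"translation":[0,1,102],"spin":0,"hand":0.2},{"translation":[0,1,102],"spin":0,"hand":0.2},{"translation":[0,1,102],"spin":0,"hand":0.2}]'

```text
t: 2.43
eef_pos: [0.6199, 0.1104, 0.1798]
tcp_rot: [0.707, 0.707, 0.001, 0.0]
ft_force: [-0.8, 0.0, 0.5]
finger_gap: 0.0174
grip_force: 0.0
```

Run:
```python
from h import *
s=snap("side","pics/side1.png")
cv2.imwrite("pics/c1.png",cv2.resize(s["color"][140:300,240:440,::-1],None,fx=3.5,fy=3.5))
```

```text
(no output)
```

View pics/c1.png

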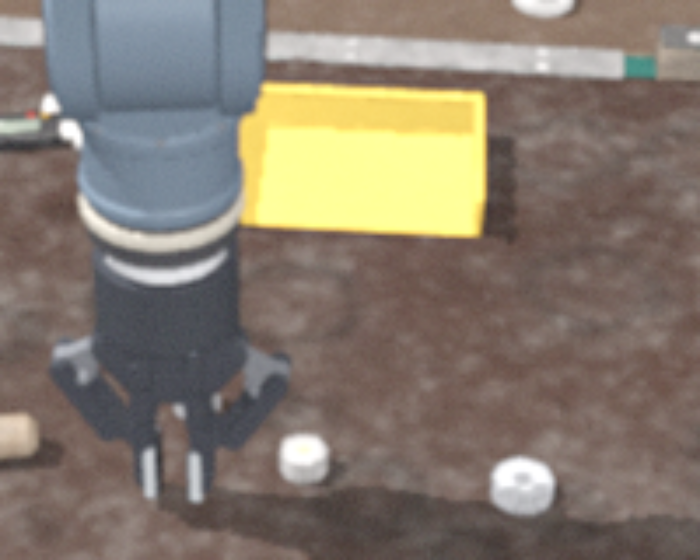

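Fingertips stand behind the first gear, which is visible between them, with gear B clear to the right at (303,458). Now I push.

send_rows --plan '[{"translation":[-10,0,1],"spin":0,"hand":0.2},{"translation":[-20,0,1],"spin":0,"hand":0.2},{"translation":[-30,0,1],"spin":0,"hand":0.2},{"translation":[-40,0,1],"spin":0,"hand":0.2},{"translation":[-48,0,1],"spin":0,"hand":0.2},{"translation":[-54,0,1],"spin":0,"hand":0.2},{"translation":[-60,0,1],"spin":0,"hand":0.2},{"translation":[-68,-1,1],"spin":0,"hand":0.2},{"translation":[-78,-3,1],"spin":0,"hand":0.2},{"translation":[-88,-5,1],"spin":0,"hand":0.2},{"translation":[-98,-7,1],"spin":0,"hand":0.2},{"translation":[-108,-9,1],"spin":0,"hand":0.2},{"translation":[-118,-11,1],"spin":0,"hand":0.2},{"translation":[-128,-13,1],"spin":0,"hand":0.2},{"translation":[-138,-15,1],"spin":0,"hand":0.2},{"translation":[-148,-17,1],"spin":0,"hand":0.2},{"translation":[-158,-19,1],"spin":0,"hand":0.2},{"translation":[-168,-21,1],"spin":0,"hand":0.2},{"translation":[-175,-22,1],"spin":0,"hand":0.2},{"translation":[-180,-23,1],"spin":0,"hand":0.2}]'

```text
t: 4.15
eef_pos: [0.5964, -0.0709, 0.1777]
tcp_rot: [0.707, 0.707, -0.0, 0.0]
ft_force: [-0.4, 0.6, 0.4]
finger_gap: 0.0169
grip_force: 0.1
```

Run:
```python
from h import *
s=snap("scene","pics/scene2.png")
cv2.imwrite("pics/c2.png",cv2.resize(s["color"][200:370,240:560,::-1],None,fx=2.4,fy=2.4))
```

```text
(no output)
```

View pics/c2.png

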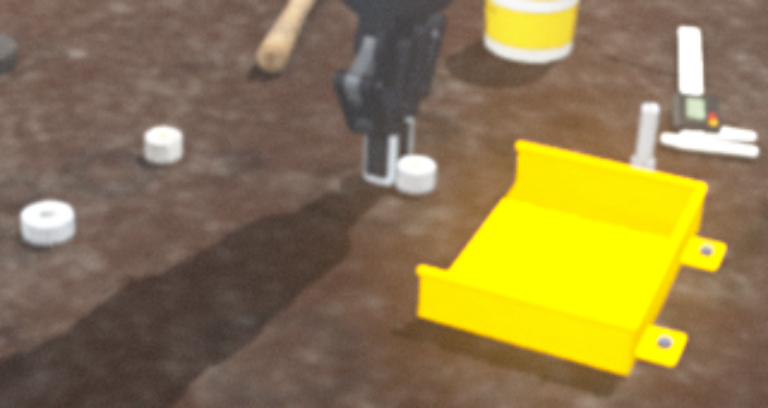

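The gear sits cradled ahead of the fingertips at crop (417,172). I'll push on into the pan, then back off and lift.

send_rows --plan '[{"translation":[-8,-1,0],"spin":0,"hand":0.2},{"translation":[-18,-3,0],"spin":0,"hand":0.2},{"translation":[-28,-5,0],"spin":0,"hand":0.2},{"translation":[-38,-7,0],"spin":0,"hand":0.2},{"translation":[-48,-9,0],"spin":0,"hand":0.2},{"translation":[-58,-11,0],"spin":0,"hand":0.2},{"translation":[-68,-13,0],"spin":0,"hand":0.2},{"translation":[-77,-15,0],"spin":0,"hand":0.2},{"translation":[-84,-16,0],"spin":0,"hand":0.2},{"translation":[-90,-16,0],"spin":0,"hand":0.2},{"translation":[-94,-16,0],"spin":0,"hand":0.2},{"translation":[-94,-16,0],"spin":0,"hand":0.2},{"translation":[-88,-16,0],"spin":0,"hand":0.2},{"translation":[-75,-16,0],"spin":0,"hand":0.2},{"translation":[-55,-16,-5],"spin":0,"hand":0.2},{"translation":[-25,-20,-30],"spin":0,"hand":0.2},{"translation":[10,-25,-50],"spin":0,"hand":0.2},{"translation":[45,-30,-60],"spin":0,"hand":0.2},{"translation":[80,-35,-60],"spin":0,"hand":0.2},{"translation":[115,-40,-60],"spin":0,"hand":0.2}]'

```text
t: 5.87
eef_pos: [0.5559, 0.0482, 0.2388]
tcp_rot: [0.707, 0.707, 0.001, 0.0]
ft_force: [0.7, 0.4, -0.6]
finger_gap: 0.017
grip_force: 0.0
```

send_rows --plan '[{"translation":[35,-5,0],"spin":0,"hand":0.2},{"translation":[70,-5,0],"spin":0,"hand":0.2},{"translation":[92,-5,5],"spin":0,"hand":0.2},{"translation":[92,-5,25],"spin":0,"hand":0.2},{"translation":[92,-5,42],"spin":0,"hand":0.2},{"translation":[92,-5,53],"spin":0,"hand":0.2},{"translation":[92,-5,60],"spin":0,"hand":0.2},{"translation":[92,-5,60],"spin":0,"hand":0.2},{"translation":[82,-5,60],"spin":0,"hand":0.2},{"translation":[73,-5,60],"spin":0,"hand":0.2},{"translation":[65,-5,60],"spin":0,"hand":0.2},{"translation":[58,-5,60],"spin":0,"hand":0.2},{"translation":[52,-5,60],"spin":0,"hand":0.2},{"translation":[45,-5,60],"spin":0,"hand":0.2},{"translation":[36,-6,60],"spin":0,"hand":0.2},{"translation":[26,-7,60],"spin":0,"hand":0.2},{"translation":[16,-8,60],"spin":0,"hand":0.2},{"translation":[6,-9,60],"spin":0,"hand":0.2},{"translation":[-4,-10,60],"spin":0,"hand":0.2},{"translation":[-12,-11,60],"spin":0,"hand":0.2}]'

```text
t: 7.53
eef_pos: [0.5454, 0.0319, 0.1777]
tcp_rot: [0.707, 0.707, -0.0, 0.0]
ft_force: [0.6, 0.9, 0.3]
finger_gap: 0.0173
grip_force: 0.2
```

send_rows --plan '[{"translation":[-8,0,0],"spin":0,"hand":0.2},{"translation":[-18,-1,0],"spin":0,"hand":0.2},{"translation":[-29,-1,0],"spin":0,"hand":0.2},{"translation":[-40,-2,0],"spin":0,"hand":0.2},{"translation":[-51,-2,0],"spin":0,"hand":0.2},{"translation":[-62,-3,0],"spin":0,"hand":0.2},{"translation":[-73,-3,0],"spin":0,"hand":0.2},{"translation":[-84,-4,0],"spin":0,"hand":0.2},{"translation":[-95,-4,0],"spin":0,"hand":0.2},{"translation":[-106,-5,0],"spin":0,"hand":0.2},{"translation":[-117,-5,0],"spin":0,"hand":0.2},{"translation":[-128,-6,0],"spin":0,"hand":0.2},{"translation":[-139,-6,0],"spin":0,"hand":0.2},{"translation":[-150,-7,0],"spin":0,"hand":0.2},{"translation":[-161,-7,0],"spin":0,"hand":0.2},{"translation":[-172,-8,0],"spin":0,"hand":0.2},{"translation":[-182,-8,0],"spin":0,"hand":0.2},{"translation":[-190,-8,0],"spin":0,"hand":0.2},{"translation":[-196,-8,0],"spin":0,"hand":0.2},{"translation":[-196,-8,0],"spin":0,"hand":0.2}]'

```text
t: 9.2
eef_pos: [0.5376, -0.164, 0.1777]
tcp_rot: [0.707, 0.707, -0.0, 0.0]
ft_force: [-0.6, 0.3, 0.0]
finger_gap: 0.0171
grip_force: 0.0
```

send_rows --plan '[{"translation":[8,0,0],"spin":0,"hand":0.2},{"translation":[25,0,0],"spin":0,"hand":0.2},{"translation":[45,0,-15],"spin":0,"hand":0.24},{"translation":[70,-10,-45],"spin":0,"hand":0.24},{"translation":[100,-25,-60],"spin":0,"hand":0.24},{"translation":[130,-40,-60],"spin":0,"hand":0.24},{"translation":[160,-55,-60],"spin":0,"hand":0.24},{"translation":[190,-70,-60],"spin":0,"hand":0.24},{"translation":[220,-85,-60],"spin":0,"hand":0.24},{"translation":[250,-100,-60],"spin":0,"hand":0.24},{"translation":[280,-110,-60],"spin":0,"hand":0.24},{"translation":[305,-112,-58],"spin":0,"hand":0.24},{"translation":[314,-112,-45],"spin":0,"hand":0.24},{"translation":[314,-112,-25],"spin":0,"hand":0.24},{"translation":[314,-112,-10],"spin":0,"hand":0.24},{"translation":[314,-112,-2],"spin":0,"hand":0.24},{"translation":[314,-112,0],"spin":0,"hand":0.24},{"translation":[314,-112,0],"spin":0,"hand":0.24}]'

```text
t: 10.7
eef_pos: [0.4252, 0.1514, 0.1775]
tcp_rot: [0.707, 0.707, -0.001, -0.0]
ft_force: [0.6, 0.0, -0.8]
finger_gap: 0.0209
grip_force: 0.0
```

Run:
```python
from h import *
s=snap("side","pics/side3.png")
cv2.imwrite("pics/c3.png",cv2.resize(s["color"][140:300,240:440,::-1],None,fx=3.5,fy=3.5))
```

```text
(no output)
```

View pics/c3.png

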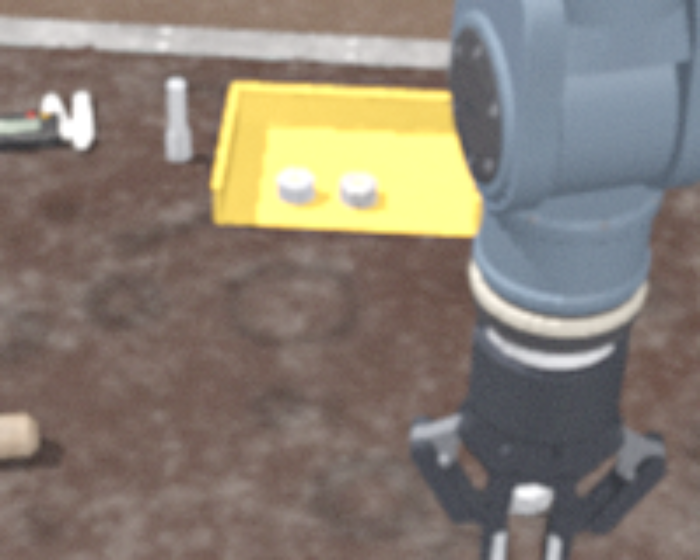

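Both small gears lie in the pan at (296,186) and (358,189), the shaft is undisturbed, and the large gear sits between the fingers at (531,498). I'll push it in next.

send_rows --plan '[{"translation":[-12,0,0],"spin":0,"hand":0.24},{"translation":[-22,0,0],"spin":0,"hand":0.24},{"translation":[-29,0,0],"spin":0,"hand":0.24},{"translation":[-35,0,0],"spin":0,"hand":0.24},{"translation":[-41,0,0],"spin":0,"hand":0.24},{"translation":[-48,1,0],"spin":0,"hand":0.24},{"translation":[-57,3,0],"spin":0,"hand":0.24},{"translation":[-67,6,0],"spin":0,"hand":0.24},{"translation":[-77,9,0],"spin":0,"hand":0.24},{"translation":[-87,12,0],"spin":0,"hand":0.24},{"translation":[-97,15,0],"spin":0,"hand":0.24},{"translation":[-107,18,0],"spin":0,"hand":0.24},{"translation":[-117,21,0],"spin":0,"hand":0.24},{"translation":[-127,24,0],"spin":0,"hand":0.24},{"translation":[-137,27,0],"spin":0,"hand":0.24},{"translation":[-147,30,0],"spin":0,"hand":0.24},{"translation":[-157,34,0],"spin":0,"hand":0.24},{"translation":[-167,38,0],"spin":0,"hand":0.24},{"translation":[-177,42,0],"spin":0,"hand":0.24},{"translation":[-187,46,0],"spin":0,"hand":0.24}]'

```text
t: 12.42
eef_pos: [0.472, -0.0369, 0.1777]
tcp_rot: [0.707, 0.707, -0.0, 0.0]
ft_force: [-0.1, -0.2, 0.3]
finger_gap: 0.0204
grip_force: 0.1
```

Remaining: y by −122, x by +22.

send_rows --plan '[{"translation":[-8,3,0],"spin":0,"hand":0.24},{"translation":[-18,6,0],"spin":0,"hand":0.24},{"translation":[-28,9,0],"spin":0,"hand":0.24},{"translation":[-38,12,0],"spin":0,"hand":0.24},{"translation":[-48,15,0],"spin":0,"hand":0.24},{"translation":[-58,18,0],"spin":0,"hand":0.24},{"translation":[-68,20,0],"spin":0,"hand":0.24},{"translation":[-78,22,0],"spin":0,"hand":0.24},{"translation":[-88,22,0],"spin":0,"hand":0.24},{"translation":[-98,22,0],"spin":0,"hand":0.24},{"translation":[-107,22,0],"spin":0,"hand":0.24},{"translation":[-115,22,0],"spin":0,"hand":0.24},{"translation":[-122,22,0],"spin":0,"hand":0.24},{"translation":[-122,22,0],"spin":0,"hand":0.24},{"translation":[-114,22,0],"spin":0,"hand":0.24},{"translation":[-95,22,0],"spin":0,"hand":0.24},{"translation":[-65,22,-20],"spin":0,"hand":0.24},{"translation":[-35,22,-55],"spin":0,"hand":0.24},{"translation":[0,22,-80],"spin":0,"hand":0.24},{"translation":[30,22,-80],"spin":0,"hand":0.24}]'

```text
t: 14.08
eef_pos: [0.4943, -0.0039, 0.2616]
tcp_rot: [0.707, 0.707, 0.002, 0.002]
ft_force: [1.5, 0.4, -0.2]
finger_gap: 0.0202
grip_force: 0.0
```

send_rows --plan '[{"translation":[30,0,0],"spin":0,"hand":0.24},{"translation":[65,0,0],"spin":0,"hand":0.24},{"translation":[100,0,0],"spin":0,"hand":0.24},{"translation":[130,0,0],"spin":0,"hand":0.24},{"translation":[150,0,0],"spin":0,"hand":0.24},{"translation":[150,0,0],"spin":0,"hand":0.24}]'

```text
t: 14.58
eef_pos: [0.4929, 0.1482, 0.2577]
tcp_rot: [0.706, 0.709, 0.001, -0.0]
ft_force: [-0.1, -0.6, 0.5]
finger_gap: 0.0207
grip_force: 0.0
```

Run:
```python
from h import *
s=snap("scene","pics/scene4.png")
cv2.imwrite("pics/c4.png",cv2.resize(s["color"][160:380,160:560,::-1],None,fx=2,fy=2))
```

```text
(no output)
```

View pics/c4.png

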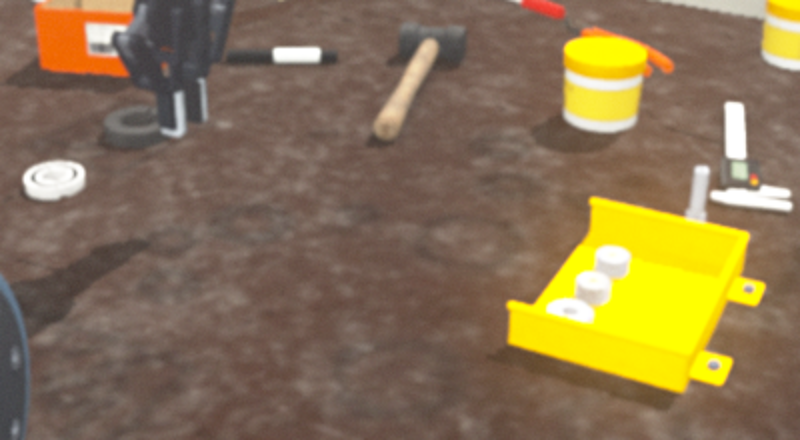

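All three gears are in the pan, with tops at crop (613,252), (594,280) and (570,311). I'll check the depth by numbers.

Run:
```python
from h import *
s=r.snapshot("scene")
for p,z in [((613,253),.016),((594,280),.016),((570,308),.014),((538,303),.033),((590,203),.033)]: print(px2w(s,(160+p[0]/2,160+p[1]/2),z).round(3))
t=r.snapshot("side")
cv2.imwrite("pics/c5.png",cv2.resize(t["color"][150:220,280:400,::-1],None,fx=6,fy=6,interpolation=cv2.INTER_CUBIC))
```

```text
[ 0.585 -0.185  0.016]
[ 0.54  -0.185  0.016]
[ 0.499 -0.182  0.014]
[ 0.466 -0.17   0.033]
[ 0.624 -0.151  0.033]
```

View pics/c5.png

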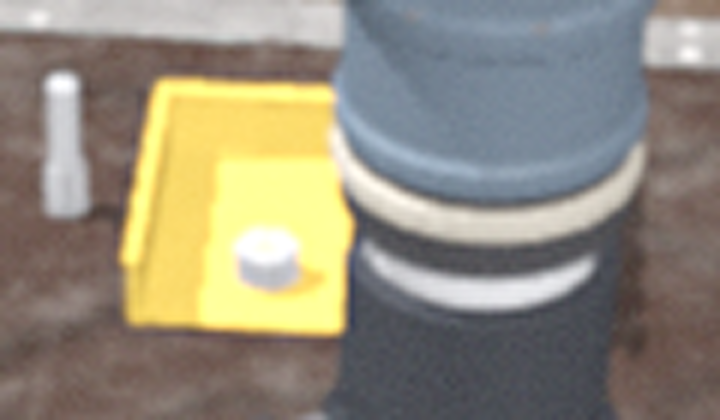

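Gear A is well inside. The gears sit about 31–37 mm past the mouth line, against the 12–16 mm needed.

```bash
python3 -c "
from rig import r
print(r.job_done())"
```

```text
the job is handed in; nothing more can be done
None
```

All three planet gears were swept into the pan, about 31–37 mm past its mouth line by the camera, the bearing, ring and shaft look undisturbed in the last pictures, and the job was handed in at about 15 s; no verdict came back.

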